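# Stand the darning eggs in their display cups

### The arm

A 6-joint arm with a two-finger parallel gripper is mounted at the origin on a cart in front of the work surface, level with it; the furniture and walls round the work are solid. World frame = base frame: x ahead of the robot, y to its left, z up, the work surface at z = 0. Lengths are in m, angles in rad, forces in N, time in s.
With the tool pointing down it reaches from about 0.3 to 0.825 m from the base axis. Payload 5.4 kg.
Tool frame: the origin (TCP) lies between the finger pads, 19 mm behind the fingertips; this is the grasp point; z points along the fingers, y is the line along which they close (so a half turn about z gives the same grasp; the last joint's range is limited). The gripper opens to 92 mm and grips with 3 to 60 N. Pads are 20 mm wide; open, the fingers measure 128 mm over their backs; the gripper's body (75 mm by 189 mm) begins 69 mm behind the grasp point.
Start: joints at [-1.553, 0.158, 1.597, -0, 1.386, -0.21], TCP at [0.13, -0.56, 0.233] pointing down, gripper open.
Joint ranges: [-2.91, 2.91], [-0.94, 2.29], [0.18, 2.7], [-1.29, 4.43], [0.17, 2.64], [-3, 3]. Speed limits (rad/s): [2.57, 2.57, 3.14, 3.14, 3.14, 3.14].

### API

Orientations are given as a rotation vector (axis times angle).
In Python, from workcell import env, imaging gives the robot as it stands. The module is installed in compiled form; this text tells all that it offers.
- The arm moves only by the tool apply_moves, never from a script. Its argument "series" is text: rows parted by semicolons, each of 6 numbers parted by spaces: the shift along the tool's x, y, z in mm, then the turn, a rotation vector about the tool's x, y, z in degrees. A call has exactly 8 rows; each row is the pose to reach, as a shift and turn from the pose commanded when the call began, along the tool's axes at that moment; what a row does not reach only later rows make up. A row lasts 1/12 s, in which the tool goes at most 41.7 mm and 7.16 degrees, less where a joint would pass 70% of its speed; a pose out of reach is approached as far as the arm can. A call with a gripper value outside its range is refused whole. "jaw" is the opening, from 0 (shut) to 1 (fully open), set as the call begins (left out, the last holds). The fingers move at their own pace and stop on an object; "newtons" is the grip in N (left out, the last holds). Time passes only in rows, so rows that repeat a pose let the fingers close, or fill a call up. It gives the time, the measured TCP pose, the force, the opening and the grip force at its end, in the units of the state.
- env.get_obs(): the state, without advancing time (a new reading comes with each control period).
- imaging.snapshot(name): name is "side" or "top" or "wrist"; returns the picture (384x512x3 uint8, blue, green, red); there is no depth.
- imaging.camera_info(name): a dict with "camera_matrix" (3x3 intrinsics, pixels), "extrinsics" (4x4, takes a point from camera to world coordinates). Camera axes: x right, y up, looking along -z (the intrinsics and any distortion apply to the point x, -y, -z); pixel columns grow to the right and rows downward; lengths in m; the calibration is good to about 2 mm. A picture is of the moment at which its call begins: read the wrist's pose just before it. camera_info takes no time and is no camera call; for the wrist camera it gives the pose at the moment of the call.
- env.job_done(): hands the job in; it is judged then, once.
The state is a dict: "t": time; "joints": joint angles; "joint_velocities": joint speeds; "effort": joint torques, N m; "tool_pos": TCP position; "tool_rot": TCP orientation; "force": force on the tool from outside, world axes, zero at the start; "wrist_torque": the same for the moment, N m; "gripper_width": finger opening in m; "finger_force": force on a finger pad.
Only numpy, scipy, OpenCV 4.12 (cv2) and the standard library are available. Lean on these libraries where they do the work, as an engineer would, in place of code of your own. Each camera call takes 0.05 s, during which the arm holds its last target. There are 200 camera calls.

### The job

Stand each wooden darning egg in its own display cup, handle up: the large dark egg in the large dark cup and the small pale egg in the small pale cup. Set the eggs down rather than dropping them, so that each sits fully home and upright in the dished top of its cup with the cup standing on the counter, and do not knock over the red and yellow thread spools that stand loose near them.

Things in the scene. Friction and masses are not known exactly. Their poses are not given: they have to be found in the camera images.
- large_egg: large dark-wood darning egg, loose, 60 to 130 g, upright on the counter at the start: round body 56 mm across (underside: sphere of radius 28 mm with a 28 mm wide flat to stand on) and a round handle 16 mm thick on top, straight from 57 to 100 mm above the underside. 104 mm tall. Origin: centre of the flat underside; z up along the handle. Yaw is meaningless.
- large_egg_grip (a point): on the axis of the large egg's handle, 84 mm above its underside: a good height for the TCP when gripping the handle from above
- large_egg_belly (a point): centre of the large egg's spherical underside, 24.2 mm above its flat
- small_egg: small pale-wood darning egg, loose, 35 to 70 g, same form and start: body 42 mm across (underside: sphere of radius 21 mm with a 22 mm wide flat), handle 14 mm thick, straight from 43 to 86 mm above the underside, 90 mm tall in all. Origin: centre of the flat underside; z up along the handle. Yaw is meaningless.
- small_egg_grip (a point): on the axis of the small egg's handle, 70 mm above its underside: a good height for the TCP when gripping it from above
- small_egg_belly (a point): centre of the small egg's spherical underside, 17.9 mm above its flat
- large_cup: large dark-wood display cup, loose but heavy (about 350 g): turned foot 76 mm across, short waist, dished open top 72 mm across outside and about 64 mm inside; 49 mm tall. The dish narrows downward, so an egg lowered a few mm off centre slides to the middle. Origin: centre of its underside, z up.
- large_cup_rim (a point): centre of the large cup's mouth, 49 mm above its underside. When the large egg is home and upright its flat underside is about 20.7 mm below this point and its belly centre about 3.5 mm above it.
- small_cup: small pale-wood display cup, loose but heavy (about 250 g), of the same form: foot 58 mm across, dished top 55 mm across outside and about 47 mm inside; 37 mm tall. Origin: centre of its underside, z up.
- small_cup_rim (a point): centre of the small cup's mouth, 37 mm above its underside. When the small egg is home and upright its flat underside is about 14.1 mm below this point and its belly centre about 3.8 mm above it.
- red_spool: bystander: spool of red thread, loose, 31 mm across, 52 mm tall, standing on the counter; origin at the centre of its underside, z up
- yellow_spool: bystander: spool of yellow thread, loose, same size as the red one, standing further back; origin at the centre of its underside, z up
There are look-alikes about, which are no part of the job. Leave any green look-alike of the large_cup alone. Leave any purple look-alike of the large_egg alone.

How it is judged:
At the end, for the whole second after the job is handed in: Each egg rests in its own cup, belly centre within 4 mm of the cup's axis and within 3 mm below to 2.5 mm above its seated height, handle up and within 0.26 rad of upright; both cups stand on the counter (tilt under 0.08 rad); the eggs are at rest (horizontal distance between large_egg_belly and large_cup_rim below 0.004 m and z of large_egg_belly in the frame of large_cup_rim between 0.0005 and 0.006 m and angle between each of large_egg, small_egg's own z axis and vertical below 0.26 rad and angle between each of large_cup, small_cup's own z axis and vertical below 0.08 rad and height (world z) of each of large_cup, small_cup below 0.004 m and linear speed of each of large_egg, small_egg below 0.03 m/s and horizontal distance between small_egg_belly and small_cup_rim below 0.004 m and z of small_egg_belly in the frame of small_cup_rim between 0.0008 and 0.0063 m); the robot touches nothing.
It fails at once if the large egg is dropped or slammed into its cup (faster than 0.6 m/s just above its seat) (horizontal distance between large_egg_belly and large_cup_rim below 0.02 m and z of large_egg_belly in the frame of large_cup_rim between -0.01 and 0.0185 m and linear speed of large_egg above 0.6 m/s).
It fails at once if the small egg is dropped or slammed into its cup (faster than 0.6 m/s just above its seat) (horizontal distance between small_egg_belly and small_cup_rim below 0.02 m and z of small_egg_belly in the frame of small_cup_rim between -0.01 and 0.0188 m and linear speed of small_egg above 0.6 m/s).
It fails at once if the red spool is knocked over (tilted more than 0.6 rad) (angle between red_spool's own z axis and vertical above 0.6 rad).
It fails at once if the yellow spool is knocked over (tilted more than 0.6 rad) (angle between yellow_spool's own z axis and vertical above 0.6 rad).
It also fails if it takes over 72 s, if anything falls off the work surface, if the arm or the gripper's body presses on something with over 40 N, if the wrist force passes 120 N, or if a joint passes its speed limit or range.

## Working session

There is one attempt and no reset: what is moved stays moved. The work goes in short steps, Python scripts to look and compute and a tool call to move; the robot and the scene stay as the last step left them, time stands still between calls to the robot, and variables do not carry over. Pictures are saved under pics/ and viewed, at most 10 in all, crops included, and the job is handed in when it is done.

Besides the shell and the picture viewer there is one more tool, called after ">>>" by a JSON object that holds its "api" and its "payload". apply_moves: Moves the arm, as the interface text tells. Its arguments: {"type":"object","properties":{"series":{"type":"string"},"jaw":{"type":"number"},"newtons":{"type":"number"}},"required":["series"]}

```bash
mkdir -p pics
python3 - <<'E'
from workcell import env, imaging
import cv2, numpy as np
for n in ("top","side"):
    cv2.imwrite(f"pics/{n}0.png", imaging.snapshot(n))
    i=imaging.camera_info(n); print(n,{k:np.round(v,4).tolist() if not isinstance(v,str) else v for k,v in i.items()})
o=env.get_obs(); print({k:np.round(v,4).tolist() for k,v in o.items()})
E
```

```text
top {'camera_matrix': [[368.693, 0.0, 251.9676], [0.0, 368.693, 183.9031], [0.0, 0.0, 1.0]], 'extrinsics': [[0.0272, 0.9902, -0.1372, 0.4409], [-0.9995, 0.0294, 0.0138, 0.0162], [0.0177, 0.1367, 0.9905, 1.2593], [0.0, 0.0, 0.0, 1.0]]}
side {'camera_matrix': [[433.0998, 0.0, 256.1493], [0.0, 433.0998, 192.3393], [0.0, 0.0, 1.0]], 'extrinsics': [[-0.9709, 0.1544, -0.1831, 0.3781], [-0.2395, -0.629, 0.7396, 0.8702], [-0.001, 0.7619, 0.6477, 0.8233], [0.0, 0.0, 0.0, 1.0]]}
{'t': 0.1, 'joints': [-1.5531, 0.159, 1.5981, 0.0, 1.3862, -0.2101], 'joint_velocities': [0.0013, -0.0004, -0.0036, 0.0012, -0.0007, -0.0011], 'effort': [0.0003, -38.6507, -32.2958, 0.0704, 0.0341, -0.0001], 'tool_pos': [0.1298, -0.5596, 0.2324], 'tool_rot': [-3.1196, -0.3568, -0.0003], 'force': [-0.1048, -0.4729, 0.0], 'wrist_torque': [-0.0021, 0.0405, 0.0629], 'finger_force': 0.0, 'gripper_width': 0.092}
```

View pics/top0.png

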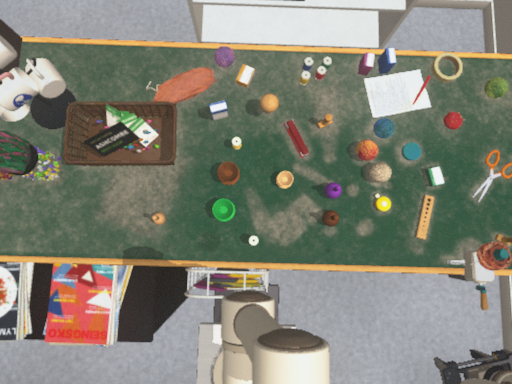

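View pics/side0.png

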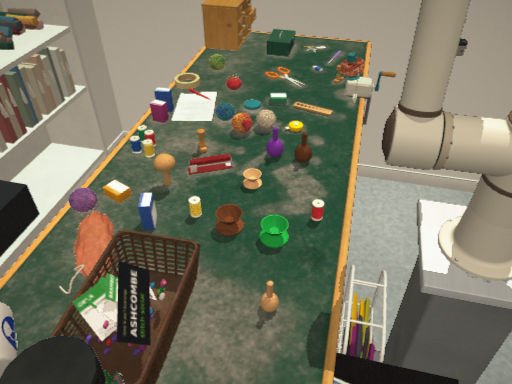

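The top view shows these candidates:
- **Large cup:** brown (228,173). The green one at (223,209) is the decoy.
- **Large egg:** dark brown (331,217). The purple one at (333,190) is the decoy.
- **Small cup and small egg:** pale cup (285,179) and pale egg (158,217). The mushroom at (270,102) and the small wooden thing at (325,121) don't have the right shape.
- **Spools:** red (253,240), yellow (236,143).

I'll confirm these in one enlarged crop.

Run:
```python
import cv2, numpy as np
t=cv2.imread("pics/top0.png")[130:255,140:360]; s=cv2.imread("pics/side0.png")[120:320,140:350]
t=cv2.resize(t,None,fx=3.6,fy=3.6,interpolation=cv2.INTER_CUBIC)[:450,:792]
cv2.imwrite("pics/crop_t.png",t)
s=cv2.resize(s,None,fx=2.9,fy=2.9,interpolation=cv2.INTER_CUBIC); cv2.imwrite("pics/crop_s.png",s)
```

```text
(no output)
```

View pics/crop_t.png

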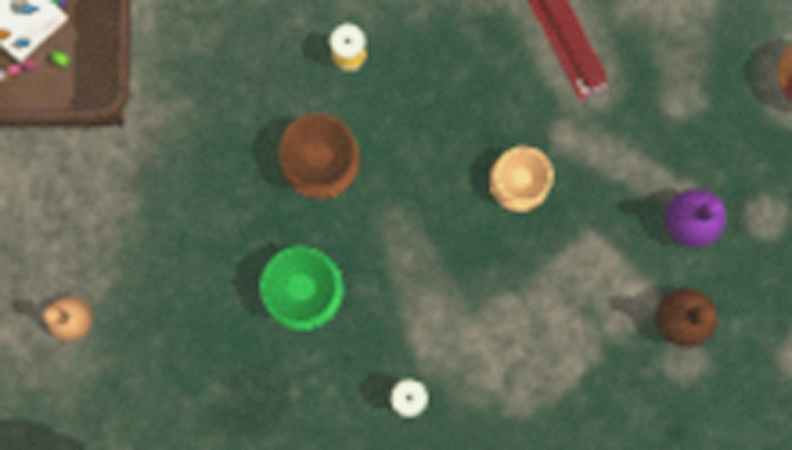

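View pics/crop_s.png

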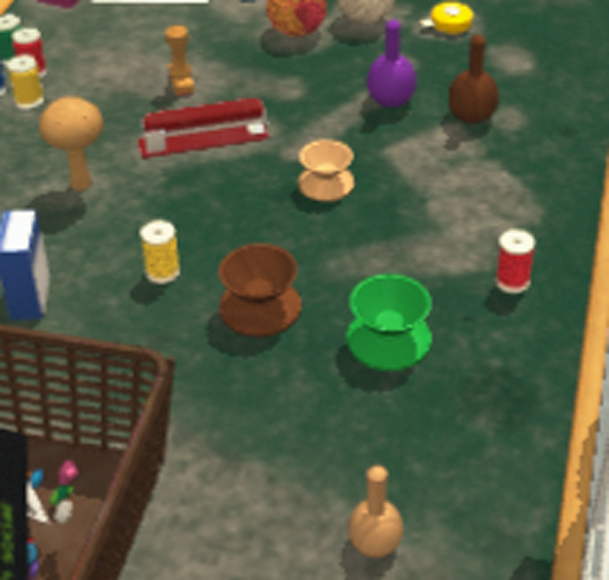

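Both crops agree with that list: dark cup and dark egg large, pale cup and pale egg small, with the green and purple look-alikes separate from them. Next I'll triangulate the rims, handle tops and spool tops from both views and check the heights.

```bash
cat > h.py <<'E'
from workcell import env, imaging
import cv2, numpy as np
from scipy.spatial.transform import Rotation as R
def cam(n):
    i=imaging.camera_info(n); return np.array(i["camera_matrix"]),np.array(i["extrinsics"])
def P(c):
    K,E=c; return K@np.diag([1,-1,-1])@np.linalg.inv(E)[:3]
def plane(c,uv,z):
    K,E=c; d=E[:3,:3]@(np.diag([1,-1,-1])@np.linalg.solve(K,[*uv,1])); o=E[:3,3]; return o+d*(z-o[2])/d[2]
def proj(c,X):
    p=P(c)@[*X,1]; return p[:2]/p[2]
def tri(c1,u1,c2,u2):
    X=cv2.triangulatePoints(P(c1),P(c2),np.array(u1,float),np.array(u2,float))[:,0]; return X[:3]/X[3]
E
python3 - <<'E'
from h import *
t,s=cam("top"),cam("side")
T={'Lcup':(320,150,.049),'Scup':(522,175,.037),'Legg':(693,316,.102),'Segg':(63,316,.088),'red':(409,397,.052),'yel':(348,41,.052)}
S={'Lcup':(258,273),'Scup':(327,157),'Legg':(477,41),'Segg':(377,471),'red':(516,240),'yel':(159,231)}
for k in T:
    a=np.array(T[k][:2])/3.6+[140,130]; b=np.array(S[k])/2.9+[140,120]
    print(k,tri(t,a,s,b).round(4),plane(t,a,T[k][2]).round(4),plane(s,b,T[k][2]).round(4))
for k,a,z in (('Lbody',(687,318),.026),('Sbody',(68,319),.02)): print(k,plane(t,np.array(a)/3.6+[140,130],z).round(4))
w=cam("wrist"); o=env.get_obs(); print(w[0].round(1).tolist()); M=np.eye(4);M[:3,:3]=R.from_rotvec(o['tool_rot']).as_matrix();M[:3,3]=o['tool_pos'];print((np.linalg.inv(M)@w[1]).round(3), M.round(3))
E
```

```text
Lcup [0.6487 0.0777 0.0387] [0.6473 0.0772 0.049 ] [0.6448 0.0881 0.049 ]
Scup [ 0.6318 -0.1118  0.0321] [ 0.6314 -0.1112  0.037 ] [ 0.63   -0.1057  0.037 ]
Legg [ 0.5032 -0.2557  0.1016] [ 0.5013 -0.2557  0.102 ] [ 0.5044 -0.255   0.102 ]
Segg [0.4884 0.298  0.0751] [0.4865 0.2948 0.088 ] [0.4875 0.308  0.088 ]
red [ 0.425  -0.0109  0.0496] [ 0.4241 -0.0109  0.052 ] [ 0.4255 -0.0081  0.052 ]
yel [0.7513 0.0548 0.0485] [0.7506 0.0547 0.052 ] [0.7495 0.0585 0.052 ]
Lbody [ 0.5032 -0.268   0.026 ]
Sbody [0.4865 0.3061 0.02  ]
[[266.3, 0.0, 257.0], [0.0, 266.3, 192.3], [0.0, 0.0, 1.0]]
[[-0.     0.965  0.263  0.075]
 [ 1.     0.001 -0.001  0.   ]
 [-0.001  0.263 -0.965 -0.152]
 [ 0.     0.     0.     1.   ]] [[ 0.974  0.226 -0.     0.13 ]
 [ 0.226 -0.974  0.002 -0.56 ]
 [ 0.    -0.002 -1.     0.232]
 [ 0.     0.     0.     1.   ]]
```

>>> {"api": "apply_moves", "payload": {"series": "30 -14 0 0 0 2; 65 -31 0 0 0 5; 100 -48 0 0 0 8; 135 -65 0 0 0 10; 170 -82 0 0 0 12; 205 -99 0 0 0 13; 235 -113 0 0 0 13.1; 257 -124 0 0 0 13.1", "jaw": 1}}

```text
t: 0.77
tool_pos: [0.3539, -0.379, 0.2329]
tool_rot: [-3.141, -0.001, -0.0]
force: [-0.0, 0.5, -0.6]
gripper_width: 0.0918
finger_force: 0.0
```

>>> {"api": "apply_moves", "payload": {"series": "25 -20 0 0 0 0; 50 -40 0 0 0 0; 75 -60 0 0 0 0; 100 -80 0 0 0 0; 125 -99 0 0 0 0; 142 -112 0 0 0 0; 149 -118 0 0 0 0; 149 -118 0 0 0 0"}}

```text
t: 1.43
tool_pos: [0.502, -0.2621, 0.2328]
tool_rot: [-3.141, -0.003, 0.001]
force: [0.8, -0.5, 0.8]
gripper_width: 0.092
finger_force: 0.0
```

```bash
cat >> h.py <<'E'
LEGG=[(.0002,14),(.005,20.5),(.0122,25.3),(.018,27.3),(.0242,28),(.032,27),(.040,23),(.048,16),(.057,8),(.100,8),(.104,5)]
SEGG=[(.0002,11),(.004,15.7),(.009,19),(.0179,21),(.024,20.3),(.031,16),(.037,11),(.043,7),(.086,7),(.090,4)]
def sil(c,X,prof,shape=(384,512)):
    zs=[p[0] for p in prof]; m=np.zeros(shape,np.uint8); a=np.linspace(0,2*np.pi,40); prev=None
    for z in np.linspace(zs[0],zs[-1],60):
        r=np.interp(z,zs,[p[1] for p in prof])/1000
        pts=np.array([proj(c,(X[0]+r*np.cos(t),X[1]+r*np.sin(t),X[2]+z)) for t in a])
        both=pts if prev is None else np.vstack([pts,prev]); prev=pts
        cv2.fillConvexPoly(m,cv2.convexHull((both*16).astype(np.float32)).astype(np.int32),255,cv2.LINE_AA,4)
    return m
def fit(c,mask,X,prof):
    "match silhouette to binary mask: x,y on the counter (z fixed)"
    from scipy.optimize import minimize
    g=cv2.GaussianBlur(mask.astype(float),(0,0),1.5)
    f=lambda q:np.mean((cv2.GaussianBlur(sil(c,(q[0],q[1],X[2]),prof).astype(float),(0,0),1.5)-g)**2)
    s=minimize(f,X[:2],method='Nelder-Mead',options=dict(initial_simplex=[[X[0],X[1]],[X[0]+.01,X[1]],[X[0],X[1]+.01]],xatol=2e-4,fatol=.01,maxiter=60))
    m=sil(c,(*s.x,X[2]),prof)>127; b=mask>127
    return s.x,(m&b).sum()/(m|b).sum()
def mask(im,seed,win,lo=(0,80,25),hi=(24,255,255)):
    hsv=cv2.cvtColor(im,cv2.COLOR_BGR2HSV); m=cv2.inRange(hsv,lo,hi)
    w=np.zeros_like(m); u,v=map(int,seed); w[max(0,v-win):v+win,max(0,u-win):u+win]=255; m&=w
    n,l,s,_=cv2.connectedComponentsWithStats(m); k=1+np.argmax(s[1:,4]); return ((l==k)*255).astype(np.uint8)
E
python3 - <<'E'
from h import *
w=cam("wrist"); im=imaging.snapshot("wrist"); cv2.imwrite("pics/w1.png",im)
X=(.503,-.262,0)
print(env.get_obs()['tool_pos'],proj(w,(X[0],X[1],.026)))
m=mask(im,proj(w,(X[0],X[1],.05)),95); print(fit(w,m,X,LEGG))
cv2.drawContours(im,cv2.findContours(m,0,2)[0],-1,(0,255,255),1); cv2.imwrite("pics/w1m.png",im)
for n in ("top","side"):
    c=cam(n); i=cv2.imread(f"pics/{n}0.png")
    for nm,X,p in (('L',(.503,-.262,0),LEGG),('S',(.4865,.304,0),SEGG)):
        m=mask(i,proj(c,(X[0],X[1],.04)),25); print(n,nm,fit(c,m,X,p))
E
```

```text
[ 0.50109412 -0.26316931  0.23284163] [256.71978209 175.42038188]
(array([ 0.50537822, -0.26717363]), np.float64(0.890691114245416))
top L (array([ 0.5059954 , -0.26671791]), np.float64(0.7330960854092526))
top S (array([0.4880269 , 0.30755755]), np.float64(0.7771428571428571))
side L (array([ 0.50566172, -0.26577339]), np.float64(0.8015267175572519))
side S (array([0.48837804, 0.30728375]), np.float64(0.8733333333333333))
```

View pics/w1m.png

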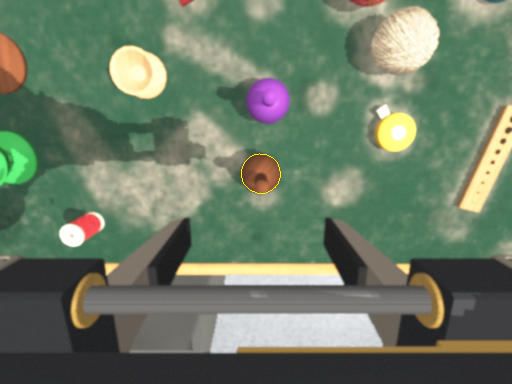

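The mask hugs the dark egg at (261,174), with purple apart at (268,100). All three views agree on the large egg at (0.5055, -0.267) within about 1 mm, so I'm descending.

>>> {"api": "apply_moves", "payload": {"series": "4 4 20 0 0 0; 4 4 45 0 0 0; 4 4 70 0 0 0; 4 4 95 0 0 0; 4 4 118 0 0 0; 4 4 136 0 0 0; 4 4 146 0 0 0; 4 4 149 0 0 0"}}

```text
t: 2.15
tool_pos: [0.5032, -0.2676, 0.0823]
tool_rot: [-3.139, 0.004, 0.005]
force: [0.5, 1.5, 0.0]
gripper_width: 0.0919
finger_force: 0.0
```

>>> {"api": "apply_moves", "payload": {"series": "0 0 0 0 0 0; 0 0 0 0 0 0; 0 0 0 0 0 0; 0 0 0 0 0 0; 0 0 0 0 0 0; 0 0 0 0 0 0; 0 0 0 0 0 0; 0 0 0 0 0 0", "jaw": 0, "newtons": 20}}

```text
t: 2.82
tool_pos: [0.5054, -0.2674, 0.0845]
tool_rot: [3.141, -0.001, 0.0]
force: [0.6, 0.0, 0.2]
gripper_width: 0.0407
finger_force: 0.0
```

>>> {"api": "apply_moves", "payload": {"series": "0 0 0 0 0 0; 0 0 0 0 0 0; 0 0 0 0 0 0; 0 0 0 0 0 0; 0 0 0 0 0 0; 0 0 0 0 0 0; 0 0 0 0 0 0; 0 0 0 0 0 0"}}

```text
t: 3.48
tool_pos: [0.5052, -0.2673, 0.0842]
tool_rot: [-3.141, 0.001, 0.0]
force: [-0.6, -0.7, -0.8]
gripper_width: 0.0155
finger_force: 20.0
```

>>> {"api": "apply_moves", "payload": {"series": "0 0 -5 0 0 0; 0 0 -20 0 0 0; 0 0 -40 0 0 0; 0 0 -65 0 0 0; 0 0 -90 0 0 0; 0 0 -110 0 0 0; 0 0 -120 0 0 0; 0 0 -120 0 0 0"}}

```text
t: 4.15
tool_pos: [0.5066, -0.2685, 0.2074]
tool_rot: [3.138, -0.001, 0.007]
force: [-0.5, -1.2, -0.5]
gripper_width: 0.0157
finger_force: 20.0
```

>>> {"api": "apply_moves", "payload": {"series": "2 -12 0 0 0 0; 6 -34 0 0 0 0; 12 -64 0 0 0 0; 18 -98 0 0 0 0; 24 -131 0 0 0 0; 28 -156 0 0 0 0; 31 -170 0 0 0 0; 32 -173 0 0 0 0"}}

```text
t: 4.82
tool_pos: [0.5363, -0.0906, 0.202]
tool_rot: [-3.139, -0.004, 0.006]
force: [0.1, 0.4, -1.8]
gripper_width: 0.0152
finger_force: 20.0
```

>>> {"api": "apply_moves", "payload": {"series": "2 -12 0 0 0 0; 6 -34 0 0 0 0; 12 -64 0 0 0 0; 18 -98 0 0 0 0; 24 -131 0 0 0 0; 28 -156 0 0 0 0; 31 -170 0 0 0 0; 32 -173 0 0 0 0"}}

```text
t: 5.48
tool_pos: [0.5692, 0.0807, 0.2033]
tool_rot: [-3.141, -0.002, 0.003]
force: [-0.5, -0.1, -0.8]
gripper_width: 0.0154
finger_force: 20.0
```

```bash
cat >> h.py <<'E'
LCUP=[(0,38),(.004,38),(.012,26),(.018,20),(.026,24),(.036,31),(.045,35.5),(.049,36)]
SCUP=[(0,29),(.003,29),(.009,20),(.014,15),(.020,18),(.027,23.5),(.034,27),(.037,27.5)]
E
python3 - <<'E'
from h import *
imaging.snapshot("wrist")
imaging.snapshot("wrist")
w=cam("wrist"); im=imaging.snapshot("wrist")
print(env.get_obs()['tool_pos'])
X=(.647,.08,0)
m=mask(im,proj(w,(X[0],X[1],.04)),60); print(fit(w,m,X,LCUP))
cv2.drawContours(im,cv2.findContours(m,0,2)[0],-1,(0,255,255),1); cv2.imwrite("pics/w2m.png",im)
for n in ("top","side"):
    c=cam(n); i=cv2.imread(f"pics/{n}0.png")
    for nm,X,p in (('L',(.647,.08,0),LCUP),('S',(.631,-.11,0),SCUP)):
        m=mask(i,proj(c,(X[0],X[1],.03)),25); print(n,nm,fit(c,m,X,p))
E
```

```text
[0.56928083 0.07776843 0.2036649 ]
(array([0.6482599 , 0.07998649]), np.float64(0.9458413926499033))
top L (array([0.64801603, 0.08023493]), np.float64(0.8739837398373984))
top S (array([ 0.63299376, -0.11077661]), np.float64(0.8443708609271523))
side L (array([0.64753994, 0.08143464]), np.float64(0.8854166666666666))
side S (array([ 0.63389725, -0.11121528]), np.float64(0.8574938574938575))
```

View pics/w2m.png

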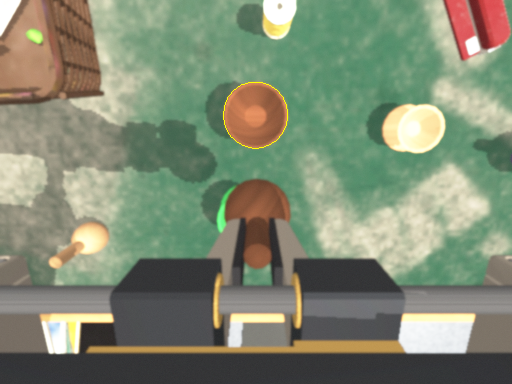

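The contour is tight on the dark cup at (256,115). All three views put its centre at (0.648, 0.080). The egg hangs straight in the gripper, so I'm moving over the cup and then lowering slowly.

>>> {"api": "apply_moves", "payload": {"series": "5 0 0 0 0 0; 18 -1 0 0 0 0; 35 -2 0 0 0 0; 52 -2 0 0 0 0; 67 -2 0 0 0 0; 76 -2 0 0 0 0; 79 -2 0 0 0 0; 79 -2 0 0 0 0"}}

```text
t: 6.3
tool_pos: [0.6491, 0.0792, 0.204]
tool_rot: [3.141, -0.004, -0.0]
force: [0.0, -0.4, -0.8]
gripper_width: 0.0152
finger_force: 20.0
```

>>> {"api": "apply_moves", "payload": {"series": "0 0 6 0 0 0; 0 0 18 0 0 0; 0 0 32 0 0 0; 0 0 46 0 0 0; 0 0 59 0 0 0; 0 0 70 0 0 0; 0 0 77 0 0 0; 0 0 80 0 0 0"}}

```text
t: 6.97
tool_pos: [0.6475, 0.0806, 0.1221]
tool_rot: [-3.141, 0.001, 0.005]
force: [0.1, 0.2, -1.7]
gripper_width: 0.0156
finger_force: 20.0
```

>>> {"api": "apply_moves", "payload": {"series": "0 0 1 0 0 0; 0 0 3 0 0 0; 0 0 5 0 0 0; 0 0 7 0 0 0; 0 0 9 0 0 0; 0 0 10 0 0 0; 0 0 10.5 0 0 0; 0 0 10.5 0 0 0"}}

```text
t: 7.63
tool_pos: [0.6485, 0.0805, 0.1137]
tool_rot: [3.142, -0.001, -0.0]
force: [0.2, -0.4, -0.4]
gripper_width: 0.0156
finger_force: 20.0
```

>>> {"api": "apply_moves", "payload": {"series": "0 0 0.5 0 0 0; 0 0 1 0 0 0; 0 0 1.5 0 0 0; 0 0 2 0 0 0; 0 0 2 0 0 0; 0 0 2 0 0 0; 0 0 2 0 0 0; 0 0 2 0 0 0"}}

```text
t: 8.3
tool_pos: [0.6489, 0.0804, 0.1131]
tool_rot: [3.141, -0.001, 0.001]
force: [-2.5, -0.1, 5.4]
gripper_width: 0.0156
finger_force: 20.0
```

Contact force has risen to about 5 N, so the egg is seated and I can release. I'll open the jaws and then lift straight up.

>>> {"api": "apply_moves", "payload": {"series": "0 0 0 0 0 0; 0 0 0 0 0 0; 0 0 0 0 0 0; 0 0 0 0 0 0; 0 0 0 0 0 0; 0 0 0 0 0 0; 0 0 0 0 0 0; 0 0 0 0 0 0", "jaw": 0.8}}

```text
t: 8.97
tool_pos: [0.6486, 0.0804, 0.1117]
tool_rot: [-3.142, 0.001, 0.0]
force: [-0.4, -0.5, 0.5]
gripper_width: 0.0668
finger_force: 0.0
```

>>> {"api": "apply_moves", "payload": {"series": "0 0 -4 0 0 0; 0 0 -16 0 0 0; 0 0 -34 0 0 0; 0 0 -56 0 0 0; 0 0 -78 0 0 0; 0 0 -96 0 0 0; 0 0 -106 0 0 0; 0 0 -108 0 0 0"}}

```text
t: 9.63
tool_pos: [0.6501, 0.0804, 0.2236]
tool_rot: [3.141, -0.001, 0.009]
force: [0.8, -0.2, -0.1]
gripper_width: 0.0737
finger_force: 0.0
```

>>> {"api": "apply_moves", "payload": {"series": "-10 -14 0 0 0 0; -30 -42 0 0 0 0; -53 -75 0 0 0 0; -76 -107 0 0 0 0; -99 -140 0 0 0 0; -122 -172 0 0 0 0; -140 -198 0 0 0 0; -150 -212 0 0 0 0"}}

```text
t: 10.3
tool_pos: [0.4957, 0.2952, 0.2188]
tool_rot: [-3.141, -0.003, 0.004]
force: [0.4, -0.1, 0.0]
gripper_width: 0.0732
finger_force: 0.0
```

>>> {"api": "apply_moves", "payload": {"series": "-5 -8 0 0 0 0; -9 -13 0 0 0 0; -11 -15 0 0 0 0; -11 -15 0 0 0 0; -11 -15 0 0 0 0; -11 -15 0 0 0 0; -11 -15 0 0 0 0; -11 -15 0 0 0 0"}}

```text
t: 10.97
tool_pos: [0.4882, 0.307, 0.2198]
tool_rot: [3.142, -0.003, -0.0]
force: [-0.6, 1.5, -0.4]
gripper_width: 0.0732
finger_force: 0.0
```

Run:
```python
from h import *
w=cam("wrist"); im=imaging.snapshot("wrist")
print(env.get_obs()['tool_pos'])
X=(.488,.3075,0)
m=mask(im,proj(w,(X[0],X[1],.03)),70); print(fit(w,m,X,SEGG))
cv2.drawContours(im,cv2.findContours(m,0,2)[0],-1,(0,255,255),1); cv2.imwrite("pics/w3m.png",im)
im=imaging.snapshot("side"); c=cam("side"); cv2.imwrite("pics/s1.png",im)
X=(.648,.0803,.0283); m=mask(im,proj(c,(X[0],X[1],.08)),45)
print(fit(c,m,X,[(-.0283+a,b) for a,b in LCUP]+[(.0208,28)]+[p for p in LEGG if p[0]>.022]))
```

```text
[0.48810815 0.30719022 0.21982225]
(array([0.49085975, 0.30668581]), np.float64(0.5199089874857793))
(array([0.64772018, 0.0803434 ]), np.float64(0.8822355289421158))
```

View pics/s1.png

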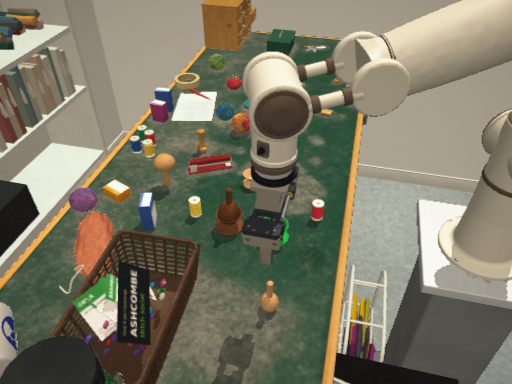

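Side view: the dark egg stands upright in its cup at (229,212), and both spools are standing, yellow (195,207) and red (317,209). The wrist fit for the small egg was poor, with IoU 0.52, so I'll check its mask.

View pics/w3m.png

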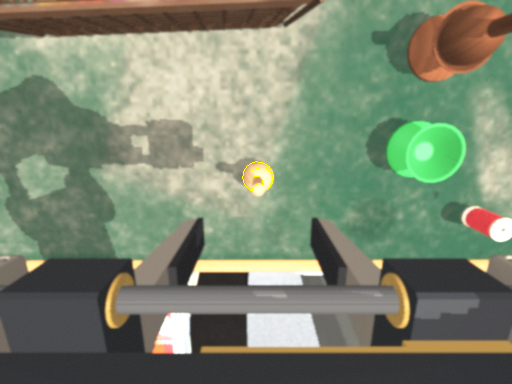

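The mask only loses bright pixels. The outer circle is clean at (258,178) and the handle top sits at about (259,190). I'll compute the position from those two points.

Run:
```python
from h import *
w=cam("wrist"); print(plane(w,(258,178),.019),plane(w,(259,190),.089))
```

```text
[0.48681266 0.30550478 0.019     ] [0.48843625 0.30472013 0.089     ]
```

>>> {"api": "apply_moves", "payload": {"series": "0 1 20 0 0 0; 0 1 45 0 0 0; 0 1 70 0 0 0; 0 1 95 0 0 0; 0 1 118 0 0 0; 0 1 136 0 0 0; 0 1 147 0 0 0; 0 1 150 0 0 0", "jaw": 0.7}}

```text
t: 11.73
tool_pos: [0.4864, 0.306, 0.0676]
tool_rot: [3.14, -0.002, -0.006]
force: [-1.0, 0.5, 0.1]
gripper_width: 0.0639
finger_force: 0.0
```

>>> {"api": "apply_moves", "payload": {"series": "0 0 0 0 0 0; 0 0 0 0 0 0; 0 0 0 0 0 0; 0 0 0 0 0 0; 0 0 0 0 0 0; 0 0 0 0 0 0; 0 0 0 0 0 0; 0 0 0 0 0 0", "jaw": 0, "newtons": 15}}

```text
t: 12.4
tool_pos: [0.4878, 0.3066, 0.0699]
tool_rot: [-3.141, 0.001, -0.0]
force: [-0.0, 0.9, 1.2]
gripper_width: 0.0136
finger_force: 15.1
```

>>> {"api": "apply_moves", "payload": {"series": "0 0 0 0 0 0; 0 0 0 0 0 0; 0 0 0 0 0 0; 0 0 0 0 0 0; 0 0 0 0 0 0; 0 0 0 0 0 0; 0 0 0 0 0 0; 0 0 0 0 0 0"}}

```text
t: 13.07
tool_pos: [0.4879, 0.3066, 0.0699]
tool_rot: [-3.141, 0.001, -0.0]
force: [-0.2, -0.4, 2.3]
gripper_width: 0.0138
finger_force: 15.0
```

>>> {"api": "apply_moves", "payload": {"series": "0 0 -6 0 0 0; 0 0 -26 0 0 0; 0 0 -55 0 0 0; 0 0 -87 0 0 0; 0 0 -119 0 0 0; 0 0 -146 0 0 0; 0 0 -165 0 0 0; 0 0 -170 0 0 0"}}

```text
t: 13.73
tool_pos: [0.4895, 0.3072, 0.2443]
tool_rot: [-3.139, 0.001, -0.01]
force: [0.3, -0.1, -0.5]
gripper_width: 0.0134
finger_force: 15.0
```

>>> {"api": "apply_moves", "payload": {"series": "3 10 0 0 0 0; 8 35 0 0 0 0; 14 69 0 0 0 0; 20 105 0 0 0 0; 26 141 0 0 0 0; 31 174 0 0 0 0; 35 200 0 0 0 0; 36 209 0 0 0 0"}}

```text
t: 14.4
tool_pos: [0.5228, 0.0936, 0.2372]
tool_rot: [3.14, -0.007, -0.006]
force: [-0.2, 0.4, -0.8]
gripper_width: 0.0138
finger_force: 15.0
```

>>> {"api": "apply_moves", "payload": {"series": "3 10 0 0 0 0; 8 35 0 0 0 0; 14 69 0 0 0 0; 20 105 0 0 0 0; 26 141 0 0 0 0; 31 174 0 0 0 0; 35 200 0 0 0 0; 36 209 0 0 0 0"}}

```text
t: 15.07
tool_pos: [0.5593, -0.1141, 0.2385]
tool_rot: [3.141, -0.005, -0.002]
force: [-0.7, -1.2, -1.3]
gripper_width: 0.0133
finger_force: 15.0
```

Run:
```python
from h import *
imaging.snapshot("wrist"); imaging.snapshot("wrist")
w=cam("wrist"); im=imaging.snapshot("wrist")
o=env.get_obs(); print(o['tool_pos'],o['gripper_width'])
X=(.6335,-.111,0)
m=mask(im,proj(w,(X[0],X[1],.03)),45,(0,50,25),(28,255,255))
cs=max(cv2.findContours(m,0,2)[0],key=len); m[:]=0; cv2.fillPoly(m,[cs],255)
x,q=fit(w,m,X,SCUP); print(x,q)
cv2.drawContours(im,[cs],-1,(0,255,255),1); cv2.imwrite("pics/w4m.png",im)
```

```text
[ 0.55911315 -0.11061171  0.23888471] 0.013304945397234999
[ 0.630468   -0.11577177] 0.300187617260788
```

View pics/w4m.png

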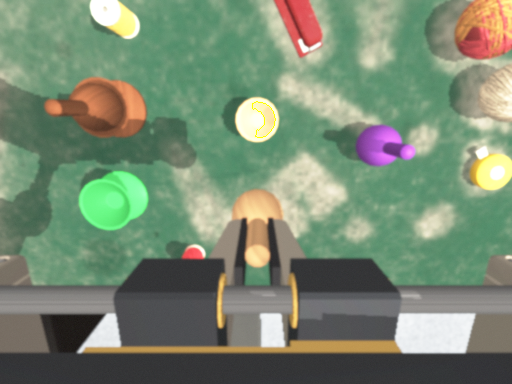

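The pale cup shows as a full circle at (257,119), but the mask is broken by glare. I'll refit with a red-over-green mask.

Run:
```python
from h import *
w=cam("wrist"); im=imaging.snapshot("wrist").astype(int)
X=(.6335,-.111,0)
m=((im[...,2]>im[...,1]+12)|(im.min(2)>200)).astype(np.uint8)*255
u,v=map(int,proj(w,(X[0],X[1],.03))); k=np.zeros_like(m); k[v-40:v+40,u-40:u+40]=255; m&=k
m=cv2.morphologyEx(m,cv2.MORPH_OPEN,np.ones((5,5)))
cs=max(cv2.findContours(m,0,1)[0],key=cv2.contourArea); m[:]=0; cv2.fillPoly(m,[cv2.convexHull(cs)],255)
print(u,v,cv2.boundingRect(m),fit(w,m,X,SCUP),plane(w,(257,119.5),.037))
s=sil(w,(*X[:2],0),SCUP); print(cv2.boundingRect(s))
print(env.get_obs()['tool_pos'])
```

```text
257 119 (238, 101, 38, 41) (array([ 0.63187627, -0.10892076]), np.float64(0.7560975609756098)) [ 0.63401651 -0.11081923  0.037     ]
(235, 96, 46, 48)
[ 0.55913015 -0.10991892  0.23909193]
```

The top view, side view and circle centre agree on (0.6335, -0.111) within 1 mm, so I'm using that.

>>> {"api": "apply_moves", "payload": {"series": "5 0 0 0 0 0; 17 0 0 0 0 0; 33 1 0 0 0 0; 49 1 0 0 0 0; 63 1 0 0 0 0; 71 1 0 0 0 0; 74.5 1 0 0 0 0; 74.5 1 0 0 0 0"}}

```text
t: 15.93
tool_pos: [0.6343, -0.1116, 0.2396]
tool_rot: [-3.141, -0.001, 0.001]
force: [0.3, 0.1, -0.3]
gripper_width: 0.0137
finger_force: 15.0
```

>>> {"api": "apply_moves", "payload": {"series": "0 0 8 0 0 0; 0 0 26 0 0 0; 0 0 50 0 0 0; 0 0 75 0 0 0; 0 0 98 0 0 0; 0 0 117 0 0 0; 0 0 129 0 0 0; 0 0 134 0 0 0"}}

```text
t: 16.6
tool_pos: [0.6319, -0.1119, 0.1031]
tool_rot: [-3.14, 0.001, 0.006]
force: [-0.1, -0.4, -1.0]
gripper_width: 0.013
finger_force: 15.0
```

>>> {"api": "apply_moves", "payload": {"series": "0 0 1 0 0 0; 0 0 3 0 0 0; 0 0 5 0 0 0; 0 0 7 0 0 0; 0 0 9 0 0 0; 0 0 10.5 0 0 0; 0 0 11.5 0 0 0; 0 0 11.5 0 0 0"}}

```text
t: 17.27
tool_pos: [0.6338, -0.1124, 0.0943]
tool_rot: [-3.141, 0.001, 0.001]
force: [0.1, 0.7, 0.0]
gripper_width: 0.0138
finger_force: 15.0
```

>>> {"api": "apply_moves", "payload": {"series": "0 0 0.5 0 0 0; 0 0 1 0 0 0; 0 0 1.5 0 0 0; 0 0 1.5 0 0 0; 0 0 1.5 0 0 0; 0 0 1.5 0 0 0; 0 0 1.5 0 0 0; 0 0 1.5 0 0 0"}}

```text
t: 17.93
tool_pos: [0.6342, -0.1124, 0.0941]
tool_rot: [-3.142, 0.001, -0.001]
force: [-3.0, 2.1, 7.6]
gripper_width: 0.0136
finger_force: 15.0
```

The lateral force suggests the cup's centre is slightly toward -x, +y. I'll nudge 1 mm that way and then release.

>>> {"api": "apply_moves", "payload": {"series": "-0.5 -0.5 0 0 0 0; -1 -1 0 0 0 0; -1 -1 0 0 0 0; -1 -1 0 0 0 0; -1 -1 0.5 0 0 0; -1 -1 0.5 0 0 0; -1 -1 0.5 0 0 0; -1 -1 0.5 0 0 0"}}

```text
t: 18.6
tool_pos: [0.6332, -0.1116, 0.093]
tool_rot: [3.141, -0.001, 0.001]
force: [-2.5, 1.2, 5.9]
gripper_width: 0.0137
finger_force: 15.0
```

>>> {"api": "apply_moves", "payload": {"series": "0 0 0 0 0 0; 0 0 0 0 0 0; 0 0 0 0 0 0; 0 0 0 0 0 0; 0 0 0 0 0 0; 0 0 0 0 0 0; 0 0 0 0 0 0; 0 0 0 0 0 0", "jaw": 0.8}}

```text
t: 19.27
tool_pos: [0.6329, -0.1115, 0.0923]
tool_rot: [3.142, -0.001, -0.0]
force: [-0.2, -0.1, -0.2]
gripper_width: 0.0649
finger_force: 0.0
```

>>> {"api": "apply_moves", "payload": {"series": "0 0 -4 0 0 0; 0 0 -16 0 0 0; 0 0 -36 0 0 0; 0 0 -60 0 0 0; 0 0 -85 0 0 0; 0 0 -108 0 0 0; 0 0 -124 0 0 0; 0 0 -130 0 0 0"}}

```text
t: 19.93
tool_pos: [0.6346, -0.1121, 0.2274]
tool_rot: [3.139, -0.001, 0.01]
force: [0.4, 0.5, 1.0]
gripper_width: 0.0734
finger_force: 0.0
```

>>> {"api": "apply_moves", "payload": {"series": "-10 10 0 0 0 0; -30 30 0 0 0 0; -55 55 0 0 0 0; -80 80 0 0 0 0; -105 105 0 0 0 0; -130 130 0 0 0 0; -145 145 0 0 0 0; -150 150 0 0 0 0"}}

```text
t: 20.6
tool_pos: [0.4806, -0.2634, 0.2222]
tool_rot: [3.141, -0.006, -0.001]
force: [0.5, -0.5, 0.2]
gripper_width: 0.074
finger_force: 0.0
```

Run:
```python
from h import *
s=imaging.snapshot("side"); t=imaging.snapshot("top")
a=cv2.resize(s[130:280,150:350],None,fx=2.5,fy=2.5,interpolation=cv2.INTER_CUBIC)
b=cv2.resize(t[125:245,200:350],None,fx=2,fy=2,interpolation=cv2.INTER_CUBIC)
c=np.zeros((375,800,3),np.uint8); c[:,:500]=a; c[:240,500:]=b; cv2.imwrite("pics/final.png",c)
```

```text
(no output)
```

View pics/final.png

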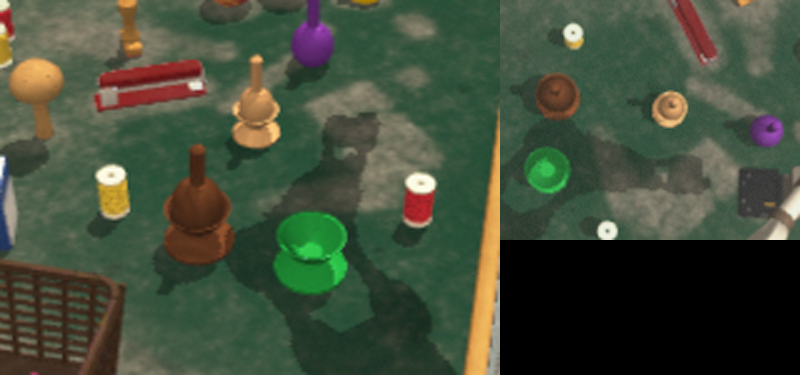

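The final picture shows the dark egg upright in the dark cup (198,205) and the pale egg upright in the pale cup (256,105). Both are concentric from above, both spools are standing and the arm is clear, so I'm handing in.

```bash
python3 -c "
from workcell import env; print(env.job_done())"
```

```text
the job is handed in; nothing more can be done
None
```

Job handed in after about 21 s of robot time: the last pictures show each egg upright in its own cup, both spools standing and the arm clear; the hand-in gave no verdict back.

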